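Reset a screw stage to its pointer and take up the backlash

TASK

The handwheel of the sample stage stands past its yellow pointer and its drive has play. Wind the wheel anticlockwise by its upright handle, back past the pointer, until you feel the carriage come up against its rear stop, and press it home there with 6 to 10 N at the handle, never 15 N; then turn it clockwise only and stop with the red dial line at the yellow pointer, so that the play is taken up and the carriage's red tongue stands level with the yellow flag. Let go without disturbing the wheel and leave the things round the stage where they are.

Things in the scene. Friction and masses are not known exactly. Their poses are not given: they have to be found in the camera images.
- stage: Stage: grey plate 380 x 170 x 12 mm fixed on the bench; origin under the handwheel's axis, at bench height; +x runs along the rails from the wheel to the carriage, roughly away from the robot; z up. A drive shaft under the wheel moves the carriage 12 mm along +x per radian clockwise (seen from above), back when anticlockwise, against steady friction (about 2 N at the handle); it stays where left.
- wheel_axis (a point): Point on the handwheel's upright axis, 100 mm above the bench, fixed to the stage. The wheel is an aluminium disc of radius 70 mm, top 66 mm above the bench (black hub cap to 74 mm). Between wheel and drive shaft is about 0.4 rad of play, in which the wheel turns almost freely (under 1 N at the handle) and the carriage stands still.
- handle_mid (a point): Middle of the wheel's upright crank handle, a black plastic cylinder 18 mm in diameter and 46 mm tall that spins freely on its own axis; it stands 50 mm from the wheel's axis and reaches from 73 to 119 mm above the bench; this point is at 97 mm. It is exactly opposite the red dial line. Driving it with 15 N or more along its circle, either way, damages the drive.
- dial_line (a point): Outer end of the wheel's red dial line, 70 mm from the wheel's axis, 65 mm above the bench; it turns with the wheel.
- pointer_tip (a point): Tip of the yellow index pointer on a stiff ring round the wheel, 73 mm from the wheel's axis, 65 mm above the bench; leave it as set. At the start the dial line stands 0.2 to 1.4 rad clockwise (from above) of it. With the dial line at the pointer the two points are 3 mm apart.
- carriage_edge (a point): Top of the rear edge (towards the wheel) of the red tongue on the left side of the carriage (75 x 88 mm block on two rails, bearing a small dish); moves along the stage's x.
- home_stop (a point): Face of the carriage's rear stop, fixed to the stage, at the middle of its width, 30 mm above the bench; at the stop carriage_edge has the same x along the stage. It is hard: there the handle goes no further anticlockwise. It is met with the dial line 0.85 to 1.25 rad anticlockwise of the pointer.
- flag_edge (a point): Top of the rear edge of the small yellow flag beside the left rail, geared to the pointer: with the dial line at the pointer and the play taken up clockwise, the rear edge of the carriage's tongue is level with it along the stage's x; with the play on the other side the carriage stands 5 mm too far out.
- dropper (a point): Bystander: amber dropper bottle with black bulb, 35 mm wide, 98 mm tall, at the left of the stage; this point half-way up.
- timer_mid (a point): Bystander: small cream mechanical timer with a black dial, 42 x 62 x 62 mm, left of the carriage end; this point half-way up.
- marker_mid (a point): Bystander: marker pen with a red cap, 134 mm long, lying right of the stage; this point at its middle.
- handwheel (a joint): Twist of the wheel's rim on its hub, which is a stiff overload spring: 0 unloaded, 0.004 rad per newton of driving force at the handle, positive when pushed clockwise. At 0.06 rad (15 N) either way the drive is overloaded. It springs back when let go.

How it is judged (in metres and radians):
On the way:
1. the carriage is wound back to its rear stop (within 1.5 mm) and pressed on it with at least 4.5 N at the handle (overload spring beyond -0.018 rad) (x of carriage_edge in the frame of home_stop below 0.0015 m and value of joint handwheel below -0.018 rad), for 0.1 s.
At the end, for the whole second after the job is handed in: The red dial line's end is at the pointer (the two points within 5.5 mm of each other in plan, that is within 4.5 mm along the rim), the carriage's tongue is level with the flag to 2 mm (the play taken up clockwise) and the pointer is as it was set (within 4 mm); the wheel stays so (horizontal distance between dial_line and pointer_tip below 0.0055 m and x of carriage_edge in the frame of flag_edge between -0.002 and 0.002 m and distance of pointer_tip from where it was at the start of the episode below 0.004 m); the robot touches nothing.
It fails at once if the handle is driven with more than 15 N (the overload spring twists by more than 0.06 rad) (value of joint handwheel above 0.06 rad or value of joint handwheel below -0.06 rad).
It fails at once if the dropper bottle is moved by more than 20 mm (distance of dropper from where it was at the start of the episode above 0.02 m).
It fails at once if the timer is moved by more than 20 mm (distance of timer_mid from where it was at the start of the episode above 0.02 m).
It fails at once if the marker is moved by more than 20 mm (distance of marker_mid from where it was at the start of the episode above 0.02 m).
It also fails if it takes over 67 s, if anything falls off the work surface, if the arm or the gripper's body presses on something with over 40 N, if the wrist force passes 120 N, or if a joint passes its speed limit or range.

ROBOT

A 6-joint arm with a two-finger parallel gripper is mounted at the origin on a cart in front of the work surface, level with it; the furniture and walls round the work are solid. World frame = base frame: x ahead of the robot, y to its left, z up, the work surface at z = 0. Lengths are in mm, angles in rad, forces in N, time in s.
With the tool pointing down it reaches from about 350 to 975 mm from the base axis. Payload 7.1 kg.
Tool frame: the origin (TCP) lies between the finger pads; the fingertips stand 19 mm ahead of it and the grasp point (between the pads) is the TCP; y points along the fingers, z is the direction in which the jaws open and shut, and the axes are right-handed (so a half turn about y gives the same grasp; the last joint's range is limited). The gripper opens to 88 mm and grips with 3 to 60 N. Pads are 20 mm wide; open, the fingers measure 115 mm over their backs; the gripper's body (75 mm by 178 mm) begins 61 mm behind the grasp point.
Start: joints at [-1.186, 0.423, 1.63, -0, 1.089, -0.019], TCP at [245.588, -574.71, 241.675] pointing down, gripper open.
Joint ranges: [-3, 3], [-0.9, 2.11], [0.09, 2.58], [-1.31, 4.45], [0.11, 2.69], [-2.54, 2.54]. Speed limits (rad/s): [2.39, 2.39, 3.01, 3.14, 3.14, 3.14].

INTERFACE

Orientations are given as a rotation vector (axis times angle).
In Python, from workcell import ctrl gives the robot as it stands.
- The arm moves only by the tool servo_tool, never from a script. Its argument "moves" is text: rows parted by semicolons, each of 6 numbers parted by spaces: the shift along the world's x, y, z in m, then the turn, a rotation vector about the world's x, y, z in degrees. A call has 1 to 8 rows; each row is the pose to reach, as a shift and turn from the pose commanded when the call began; what a row does not reach only later rows make up. A row lasts 1/8 s, in which the tool goes at most 62.5 mm and 10.7 degrees, less where a joint would pass 70% of its speed; a pose out of reach is approached as far as the arm can. A call with a gripper value outside its range is refused whole. "hand" is the closure in counts, from 0 (fully open) to 255 (shut), set as the call begins (left out, the last holds). The fingers move at their own pace and stop on an object; the grip force is fixed at half the most. Time passes only in rows, so rows that repeat a pose let the fingers close. It gives the time, the measured TCP pose, the force and the opening at its end, in the units of the state.
- ctrl.get_obs(): the state, without advancing time (a new reading comes with each control period).
- ctrl.get_image(name): name is "side" or "top"; returns a dict with "pixels" (420x560x3 uint8, red, green, blue), "depth" (420x560 float32, mm along the optical axis (not along the pixel's ray), 0 where there is no reading), "vertical_fov" (degrees; the focal length in pixels is half the picture's height over the tangent of half this angle, whatever the lens; pixels are square), "cx", "cy" (the principal point, pixels), "xyz" and "attitude" of the camera in the world. Camera axes: x right, y up, looking along -z (the intrinsics and any distortion apply to the point x, -y, -z); pixel columns grow to the right and rows downward; lengths in mm; the calibration is good to about 2 mm. A picture is of the moment at which its call begins.
- ctrl.close_job(): hands the job in, once; it reports no verdict.
The state is a dict: "t": time; "qpos": joint angles; "qvel": joint speeds; "joint_torque": joint torques, N m; "ee_pos": TCP position; "orientation": TCP orientation; "ft_force": force on the tool from outside, world axes, zero at the start; "moment": the same for the moment, N m; "width": finger opening in mm.
Only numpy, scipy, OpenCV 4.12 (cv2) and the standard library are available. Lean on these libraries where they do the work, as an engineer would, in place of code of your own. Each camera call takes 0.05 s, during which the arm holds its last target.

## Working session

There is one attempt and no reset: what is moved stays moved. The work goes in short steps, Python scripts to look and compute and a tool call to move; the robot and the scene stay as the last step left them, time stands still between calls to the robot, and variables do not carry over. Pictures are saved under pics/ and viewed, and the job is handed in when it is done.

Besides the shell and the picture viewer there is one more tool, called by a JSON object that holds its "op" and its "data", one argument or row to a line. servo_tool: Moves the arm, as the interface text tells. Its arguments: {"type":"object","properties":{"moves":{"type":"string"},"hand":{"type":"number"}},"required":["moves"]}

```bash
ls; mkdir -p pics; python3 - <<'E'
from workcell import ctrl
import cv2,pickle
print(ctrl.get_obs())
for n in("side","top"):
    d=ctrl.get_image(n); pickle.dump(d,open(f"{n}0.pkl","wb"))
    cv2.imwrite(f"pics/{n}0.png",d["pixels"][:,:,::-1])
    print(n,{k:v for k,v in d.items() if k not in("pixels","depth")})
E
```

```text
pics
{'t': 0.0, 'qpos': array([-1.18596859e+00,  4.23842073e-01,  1.63071957e+00,  3.42413053e-06,
        1.08857994e+00, -1.90163548e-02]), 'qvel': array([ 3.51733673e-05,  1.26527593e-03,  9.50233026e-04,  7.15380984e-04,
        6.71796122e-05, -6.81454853e-04]), 'joint_torque': array([ 1.81372554e-03, -5.44610596e+01, -2.73670167e+01,  6.44923886e-02,
        2.28003185e-02, -1.09407472e-04]), 'ee_pos': array([ 245.40915222, -574.21446445,  240.88928557]), 'orientation': array([-0.40960072,  2.00103817, -1.9979285 ]), 'ft_force': array([ 0.35246463, -1.00538426, -0.34451249]), 'moment': array([-0.05288208, -0.06459516, -0.02695564]), 'width': 87.72828804220018}
side {'vertical_fov': 46.570176917478825, 'cx': 279.7881104162155, 'cy': 210.75478299420288, 'xyz': array([337.3799678 , 959.05731864, 578.62507258]), 'attitude': array([ 0.22276832, -1.55924733, -2.450212  ])}
top {'vertical_fov': 48.34720384339329, 'cx': 281.26883521054236, 'cy': 204.44955891411777, 'xyz': array([ 497.0185747 ,  -22.56148479, 1056.66627712]), 'attitude': array([ 0.07396707, -0.07040224, -1.58200872])}
```

View pics/side0.png

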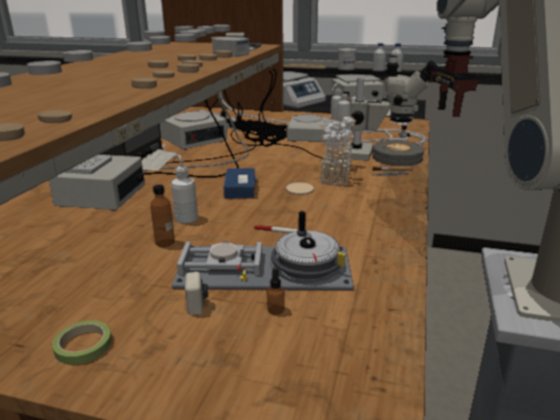

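View pics/top0.png

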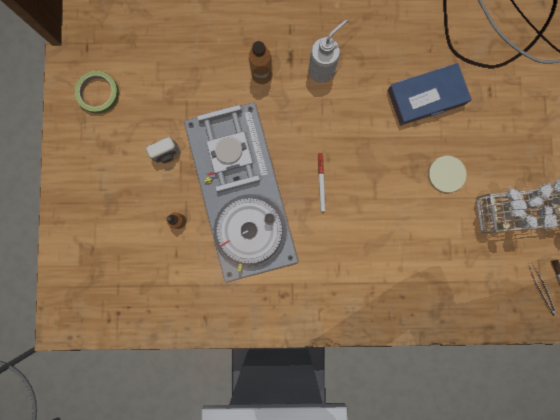

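```bash
cat > h.py <<'E'
import numpy as np, cv2, pickle
from scipy.spatial.transform import Rotation as R
def ray(d,u,v):
    f=210/np.tan(np.radians(d["vertical_fov"]/2))
    r=np.array([(u-d["cx"])/f,-(v-d["cy"])/f,-1.0])
    return R.from_rotvec(d["attitude"]).apply(r)
def at_z(d,u,v,z):
    r=ray(d,u,v); return d["xyz"]+r*(z-d["xyz"][2])/r[2]
def proj(d,p):
    f=210/np.tan(np.radians(d["vertical_fov"]/2))
    c=R.from_rotvec(d["attitude"]).inv().apply(np.asarray(p,float)-d["xyz"])
    return d["cx"]+f*c[...,0]/-c[...,2], d["cy"]-f*c[...,1]/-c[...,2]
def crop(d,x0,y0,x1,y1,s,fn):
    im=d["pixels"][y0:y1,x0:x1,::-1]
    cv2.imwrite(fn,cv2.resize(im,None,fx=s,fy=s,interpolation=cv2.INTER_CUBIC))
E
python3 - <<'E'
from h import *
d=pickle.load(open("top0.pkl","rb")); crop(d,180,180,310,280,6,"pics/t0w.png"); crop(d,140,90,280,195,5,"pics/t0c.png")
d=pickle.load(open("side0.pkl","rb")); crop(d,170,200,360,320,4,"pics/s0w.png")
E
```

```text
(no output)
```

View pics/t0w.png

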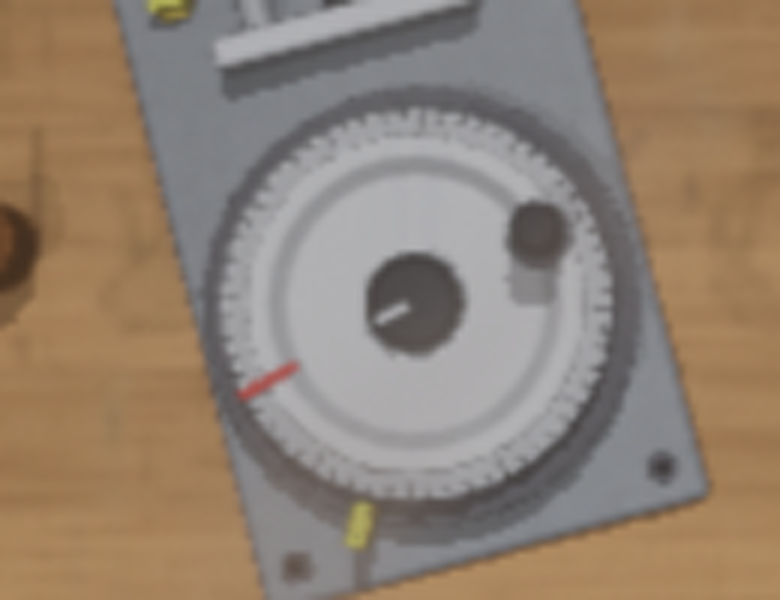

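View pics/t0c.png

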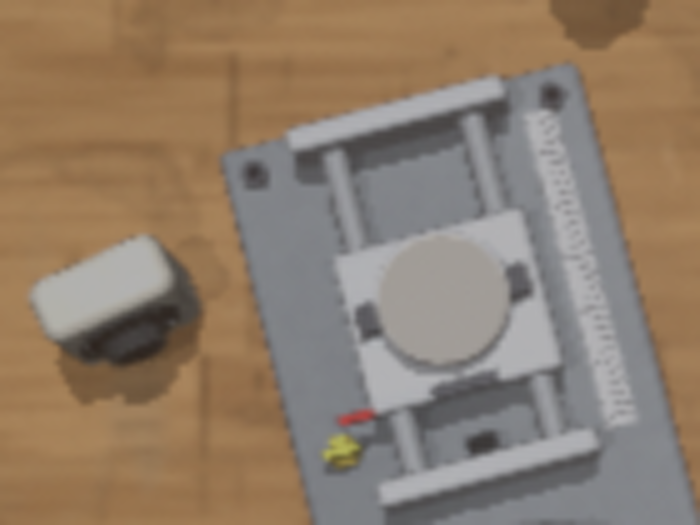

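View pics/s0w.png

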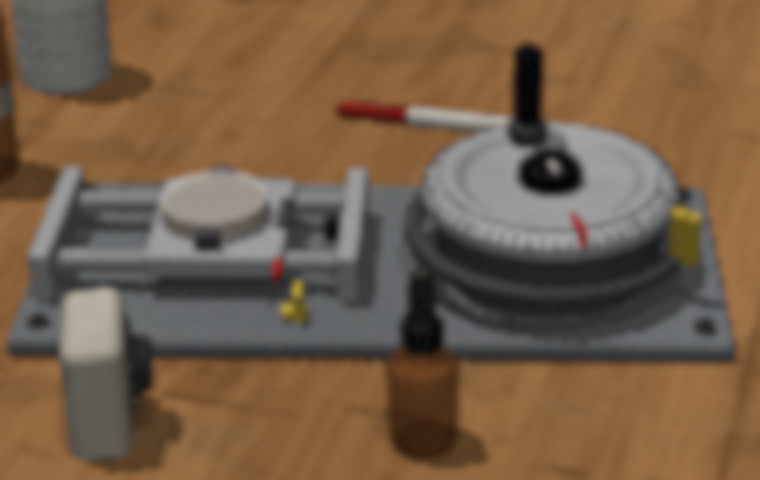

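```bash
python3 - <<'E'
from h import *
d=pickle.load(open("top0.pkl","rb"))
def P(cx,cy,z,o=(180,180),s=6): return at_z(d,o[0]+(cx+.5)/s-.5,o[1]+(cy+.5)/s-.5,z)
rim=[(415,108),(415,497),(221,303),(610,303)]
for r in rim: print(P(*r,63).round(1))
# side
for n,c,z in [("cap",(414,303),74),("line",(240,398),65),("ptr",(364,503),65),("handle",(538,232),119),("lineinner",(297,366),66)]:
    print(n,P(*c,z).round(1))
# corners of plate z12
for c in [(708,492),(268,600)]: print("corner",P(*c,12).round(1))
for c in [(222,158),(577,65)]: print("corner",P(*c,12,(140,90),5).round(1))
D=d["depth"]
def pt(u,v):
    f=210/np.tan(np.radians(d["vertical_fov"]/2)); r=ray(d,u,v); return d["xyz"]+r*D[int(round(v)),int(round(u))]
for u,v in [(235,215),(270,219),(249,231),(265,240)]: print(pt(u,v).round(1))
# fit rim: pixels by depth with z in 60-70
vv,uu=np.mgrid[190:275,205:295]
p=np.array([pt(u,v) for u,v in zip(uu.ravel(),vv.ravel())]); m=(p[:,2]>60)&(p[:,2]<72)
q=p[m][:,:2]; (c,r)=cv2.minEnclosingCircle(q.astype(np.float32)); print("circle",c,r,m.sum(), np.median(p[m][:,2]))
h=p[p[:,2]>100]; print("handle",h.mean(0).round(1),len(h))
s=pickle.load(open("side0.pkl","rb"))
def S(cx,cy): return 170+(cx+.5)/4-.5,200+(cy+.5)/4-.5
for c,z in[((527,48),119),((582,247),65),((685,207),65),((550,170),74)]: print("side",at_z(s,*S(*c),z).round(1))
E
```

```text
[604.1  48.4  63. ]
[466.6  49.2  63. ]
[535.5 117.5  63. ]
[533.8 -20.2  63. ]
cap [534.3  48.4  74. ]
line [502.  110.5  65. ]
ptr [464.7  67.   65. ]
handle [555.8   3.5 119. ]
lineinner [512.9  90.3  66. ]
corner [465.5 -55.4  12. ]
corner [428.  107.3  12. ]
corner [786.6 198.7  12. ]
corner [828.   36.5  12. ]
[567.5  78.4  58.2]
[554.4   2.  117.5]
[532.3  47.5  74.5]
[513.3  14.6  60.4]
circle (525.2894897460938, 51.7163200378418) 78.41082000732422 2220 62.617922710177254
handle [535.7  -5.5 455.6] 97
side [559.9   3.6 119. ]
side [503.5 116.1  65. ]
side [459.6  61.9  65. ]
side [533.8  57.   74. ]
```

```bash
python3 - <<'E'
from h import *
M=R.from_rotvec([-0.40960072,  2.00103817, -1.9979285 ]).as_matrix(); print(M.round(3)); print("jaw deg",np.degrees(np.arctan2(M[1,2],M[0,2])))
d=pickle.load(open("top0.pkl","rb"))
print(at_z(d,175,219,95),at_z(d,161,149,62))
c=np.array([534.7,48.5])
for n,p in [("line",(502,110.5)),("ptr",(464.7,67)),("h",(555.8,3.5))]: v=np.array(p)-c; print(n,np.degrees(np.arctan2(v[1],v[0])),np.hypot(*v))
E
```

```text
[[-0.92  -0.001  0.393]
 [-0.393  0.001 -0.92 ]
 [-0.    -1.    -0.002]]
jaw deg -66.86152742845849
[558.17468142 198.30271613  95.        ] [712.09555923 237.43232303  62.        ]
line 117.80803195975906 70.09486429118758
ptr 165.19601984372952 72.40338389882069
h -64.87864125626767 49.701207228798744
```

{"op": "servo_tool", "data": {
  "moves": "0.04 0.075 0 0 0 10;0.08 0.15 0 0 0 20;0.12 0.225 0 0 0 30;0.16 0.3 0 0 0 40;0.2 0.375 0 0 0 50;0.24 0.45 0 0 0 60;0.28 0.525 0 0 0 70;0.311 0.578 0 0 0 77",
  "hand": 0
}}

```text
t: 1.1
ee_pos: [482.0, -131.9, 241.7]
orientation: [-1.29, 1.074, -1.075]
ft_force: [0.8, -0.8, -0.2]
width: 87.8
```

{"op": "servo_tool", "data": {
  "moves": "0 0 0 0 0 0;0 0 0 0 0 0;0 0 0 0 0 0;0 0 0 0 0 0"
}}

```text
t: 1.6
ee_pos: [480.9, -135.1, 241.6]
orientation: [-1.287, 1.08, -1.08]
ft_force: [-0.0, 0.2, -0.2]
width: 87.7
```

```bash
cat >> h.py <<'E'
def st(pr=True):
    from workcell import ctrl
    o=ctrl.get_obs(); M=R.from_rotvec(o["orientation"]).as_matrix()
    print("t",round(o["t"],2),"pos",o["ee_pos"].round(2),"yaw",np.degrees(np.arctan2(M[1,2],M[0,2])).round(2),"down",M[:,1].round(3),"F",o["ft_force"].round(2),"M",o["moment"].round(2),"w",round(o["width"],1),"q6",o["qpos"][5].round(2))
    return o
E
python3 -c "
from h import *; st()"
```

```text
t 1.6 pos [ 480.93 -135.09  241.63] yaw 9.99 down [-0. -0. -1.] F [-0.05  0.25 -0.19] M [-0.   -0.1  -0.01] w 87.7 q6 -0.47
```

{"op": "servo_tool", "data": {
  "moves": "0.025 0.046 0 0 0 0;0.05 0.092 0 0 0 0;0.0755 0.1385 -0.02 0 0 0;0.0755 0.1385 -0.06 0 0 0;0.0755 0.1385 -0.09 0 0 0;0.0755 0.1385 -0.09 0 0 0;0.0755 0.1385 -0.09 0 0 0"
}}

```text
t: 2.48
ee_pos: [557.6, 3.9, 152.7]
orientation: [-1.286, 1.078, -1.079]
ft_force: [2.1, 0.5, -0.3]
width: 88.0
```

```bash
python3 - <<'E'
from h import *
from workcell import ctrl
st()
for n in("top","side"):
    d=ctrl.get_image(n); pickle.dump(d,open(n+"1.pkl","wb"))
    if n=="top": crop(d,180,150,330,280,5,"pics/t1.png")
    else: crop(d,200,140,360,280,5,"pics/s1.png")
E
```

```text
t 2.48 pos [557.61   3.93 152.66] yaw 10.06 down [ 0.001  0.    -1.   ] F [ 2.15  0.46 -0.3 ] M [-0.03 -0.07 -0.03] w 88.0 q6 -0.19
```

View pics/s1.png

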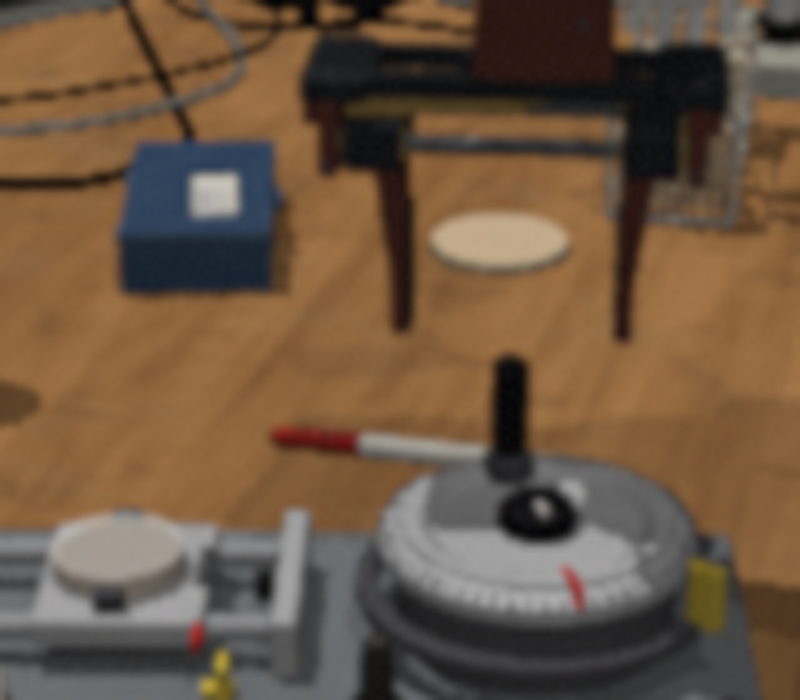

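View pics/t1.png

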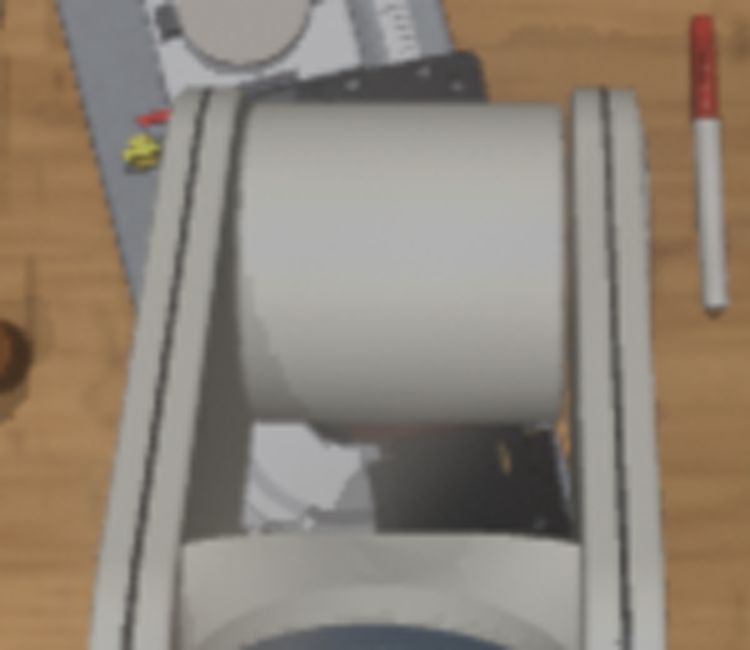

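{"op": "servo_tool", "data": {
  "moves": "0 0 -0.02 0 0 0;0 0 -0.04 0 0 0;0 0 -0.0495 0 0 0;0 0 -0.0495 0 0 0;0 0 -0.0495 0 0 0;0 0 -0.0495 0 0 0"
}}

```text
t: 3.32
ee_pos: [557.5, 4.6, 102.9]
orientation: [-1.287, 1.077, -1.079]
ft_force: [-0.4, -0.2, 0.0]
width: 88.1
```

```bash
python3 - <<'E'
from h import *
from workcell import ctrl
st()
d=ctrl.get_image("side"); crop(d,200,140,360,280,5,"pics/s2.png")
E
```

```text
t 3.33 pos [557.49   4.62 102.94] yaw 10.14 down [ 0.001 -0.    -1.   ] F [-0.44 -0.18  0.01] M [-0.01 -0.09 -0.  ] w 88.1 q6 -0.19
```

View pics/s2.png

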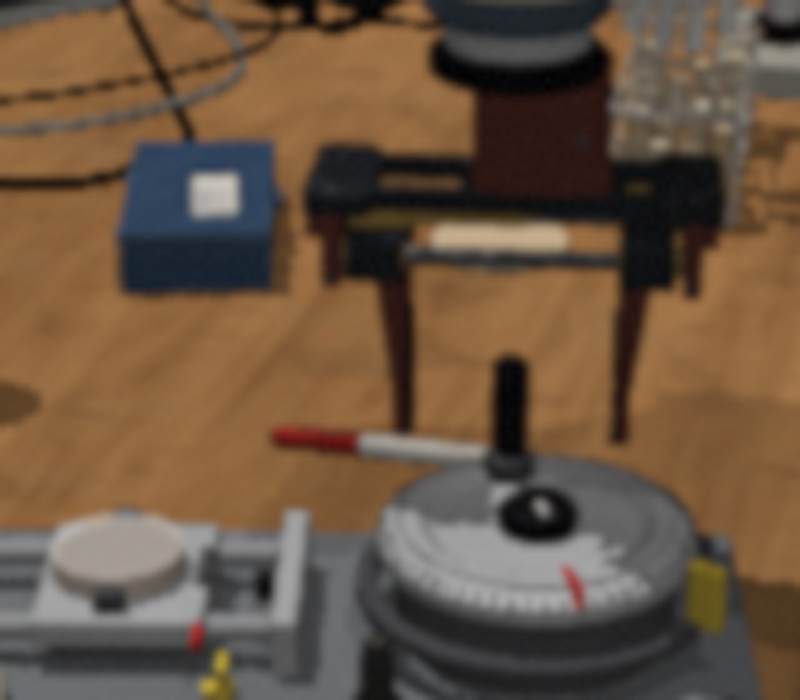

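```bash
python3 - <<'E'
from h import *
d=pickle.load(open("side1.pkl","rb"))
def c(p): u,v=proj(d,p); return round((u+.5-200)*5-.5,1),round((v+.5-140)*5-.5,1)
for p in [(557.5,4.6,119),(555.8,3.5,119),(555.8,3.5,97),(557.5-30,0,84)]: print(p,c(p))
j=np.array([np.cos(.177),np.sin(.177),0])*44
b=np.array([557.6,3.9,152.7-19]); print(c(b+j),c(b-j))
E
```

```text
(557.5, 4.6, 119) (np.float64(513.7), np.float64(361.6))
(555.8, 3.5, 119) (np.float64(518.0), np.float64(361.1))
(555.8, 3.5, 97) (np.float64(517.3), np.float64(405.6))
(527.5, 0, 84) (np.float64(580.2), np.float64(435.6))
(np.float64(414.9), np.float64(327.3)) (np.float64(614.5), np.float64(334.3))
```

{"op": "servo_tool", "data": {
  "moves": "0 0 0 0 0 0;0 0 0 0 0 0;0 0 0 0 0 0;0 0 0 0 0 0;0 0 0 0 0 0;0 0 0 0 0 0;0 0 0 0 0 0;0 0 0 0 0 0",
  "hand": 255
}}

```text
t: 4.38
ee_pos: [557.1, 4.6, 102.2]
orientation: [-1.288, 1.078, -1.078]
ft_force: [0.7, 0.5, -0.4]
width: 17.4
```

```bash
python3 - <<'E'
from h import *
from workcell import ctrl
st()
d=ctrl.get_image("side"); pickle.dump(d,open("side3.pkl","wb")); crop(d,200,140,360,280,5,"pics/s3.png")
E
```

```text
t 4.38 pos [557.07   4.61 102.22] yaw 10.14 down [ 0. -0. -1.] F [ 0.66  0.46 -0.43] M [-0.09 -0.08  0.02] w 17.4 q6 -0.19
```

View pics/s3.png

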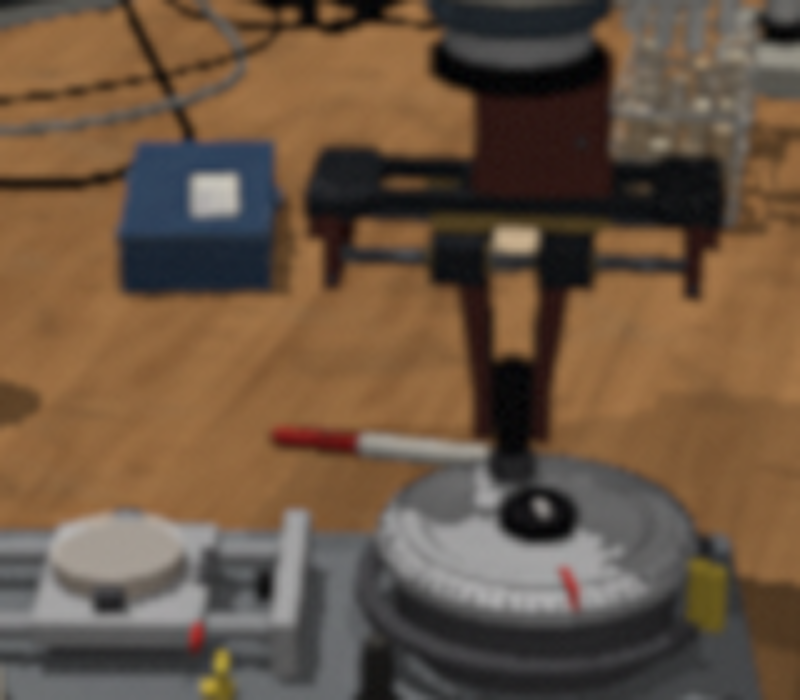

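```bash
cat >> h.py <<'E'
def arc(a0,da,n=8,c=(534.7,48.5),p0=None,r=None):
    c=np.array(c)
    if r is None: r=np.hypot(*(np.array(p0)-c))
    f=lambda a: c+r*np.array([np.cos(np.radians(a)),np.sin(np.radians(a))])
    s=f(a0) if p0 is None else np.array(p0)
    return ";".join("%.4f %.4f 0 0 0 %.1f"%(*((f(a0+da*i)-s)/1000),da*i) for i in range(1,n+1))
E
python3 -c "
from h import *
print(arc(-63,5,p0=(557.1,4.6)))"
```

```text
0.0037 0.0021 0 0 0 5.0;0.0073 0.0045 0 0 0 10.0;0.0106 0.0073 0 0 0 15.0;0.0136 0.0103 0 0 0 20.0;0.0164 0.0136 0 0 0 25.0;0.0189 0.0171 0 0 0 30.0;0.0211 0.0208 0 0 0 35.0;0.0230 0.0246 0 0 0 40.0
```

{"op": "servo_tool", "data": {
  "moves": "0.0037 0.0021 0 0 0 5;0.0073 0.0045 0 0 0 10;0.0106 0.0073 0 0 0 15;0.0136 0.0103 0 0 0 20;0.0136 0.0103 0 0 0 20;0.0136 0.0103 0 0 0 20"
}}

```text
t: 5.18
ee_pos: [570.6, 14.8, 102.2]
orientation: [-1.413, 0.815, -0.815]
ft_force: [0.0, -2.4, 0.4]
width: 17.7
```

```bash
python3 - <<'E'
from h import *
from workcell import ctrl
st()
d=ctrl.get_image("side"); pickle.dump(d,open("side4.pkl","wb")); crop(d,200,140,360,280,5,"pics/s4.png")
E
```

```text
t 5.17 pos [570.58  14.77 102.23] yaw 30.04 down [ 0. -0. -1.] F [ 0.04 -2.4   0.4 ] M [-0.33 -0.09 -0.  ] w 17.7 q6 -0.52
```

View pics/s4.png

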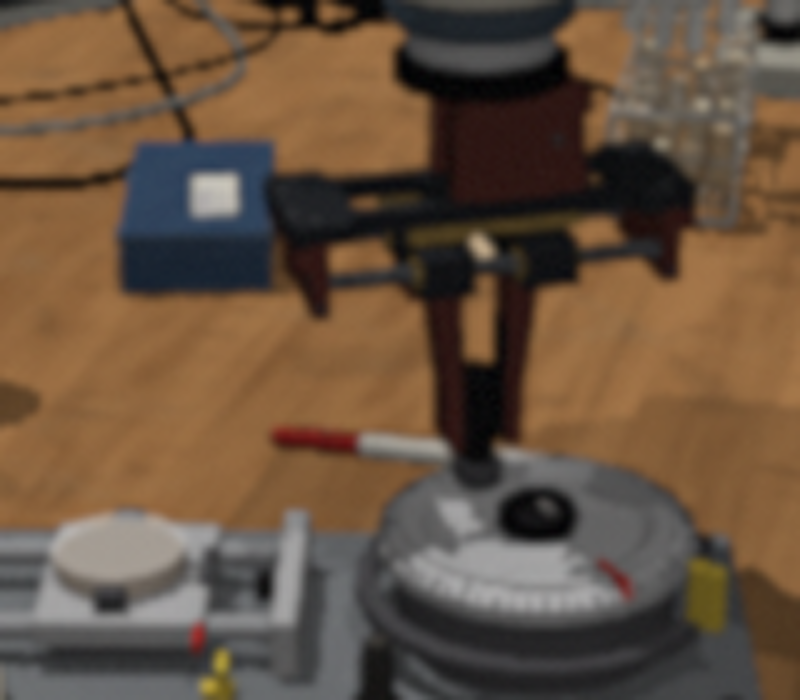

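```bash
python3 -c "
from h import *
print(arc(-43.2,5,p0=(570.6,14.8)))"
```

```text
0.0028 0.0033 0 0 0 5.0;0.0053 0.0067 0 0 0 10.0;0.0075 0.0104 0 0 0 15.0;0.0094 0.0143 0 0 0 20.0;0.0109 0.0183 0 0 0 25.0;0.0120 0.0225 0 0 0 30.0;0.0128 0.0267 0 0 0 35.0;0.0133 0.0310 0 0 0 40.0
```

{"op": "servo_tool", "data": {
  "moves": "0.0028 0.0033 0 0 0 5;0.0053 0.0067 0 0 0 10;0.0075 0.0104 0 0 0 15;0.0094 0.0143 0 0 0 20;0.0109 0.0183 0 0 0 25;0.012 0.0225 0 0 0 30;0.0128 0.0267 0 0 0 35;0.0133 0.031 0 0 0 40"
}}

```text
t: 6.22
ee_pos: [583.8, 45.7, 102.1]
orientation: [-1.554, 0.271, -0.271]
ft_force: [-0.2, -3.6, 1.0]
width: 17.5
```

{"op": "servo_tool", "data": {
  "moves": "0 0 0 0 0 0;0 0 0 0 0 0"
}}

```text
t: 6.48
ee_pos: [583.8, 45.9, 102.2]
orientation: [-1.553, 0.274, -0.274]
ft_force: [-0.3, -1.1, 0.5]
width: 17.4
```

```bash
python3 - <<'E'
from h import *
o=st()
print(arc(-3,5,n=5,p0=(583.9,45.8)))
E
```

```text
t 6.47 pos [583.81  45.87 102.17] yaw 70.01 down [-0.  0. -1.] F [-0.25 -1.08  0.51] M [-0.23 -0.1  -0.01] w 17.4 q6 -1.16
0.0000 0.0044 0 0 0 5.0;-0.0003 0.0087 0 0 0 10.0;-0.0010 0.0129 0 0 0 15.0;-0.0021 0.0171 0 0 0 20.0;-0.0035 0.0212 0 0 0 25.0
```

{"op": "servo_tool", "data": {
  "moves": "0 0.0044 0 0 0 5;-0.0003 0.0087 0 0 0 10;-0.001 0.0129 0 0 0 15;-0.0021 0.0171 0 0 0 20;-0.0035 0.0212 0 0 0 25;-0.0035 0.0212 0 0 0 25;-0.0035 0.0212 0 0 0 25"
}}

```text
t: 7.35
ee_pos: [580.1, 67.0, 102.1]
orientation: [-1.57, -0.068, 0.069]
ft_force: [-1.3, -1.3, 0.4]
width: 17.5
```

```bash
python3 - <<'E'
from h import *
from workcell import ctrl
o=st()
d=ctrl.get_image("side"); crop(d,200,140,360,280,5,"pics/s5.png")
print(arc(22,1.5,p0=(580.4,67.0)))
E
```

```text
t 7.35 pos [580.07  66.97 102.06] yaw 95.0 down [-0.001  0.    -1.   ] F [-1.32 -1.28  0.39] M [-0.31  0.16 -0.04] w 17.5 q6 -1.56
-0.0005 0.0012 0 0 0 1.5;-0.0010 0.0023 0 0 0 3.0;-0.0016 0.0035 0 0 0 4.5;-0.0022 0.0046 0 0 0 6.0;-0.0028 0.0058 0 0 0 7.5;-0.0034 0.0069 0 0 0 9.0;-0.0041 0.0080 0 0 0 10.5;-0.0048 0.0091 0 0 0 12.0
```

View pics/s5.png

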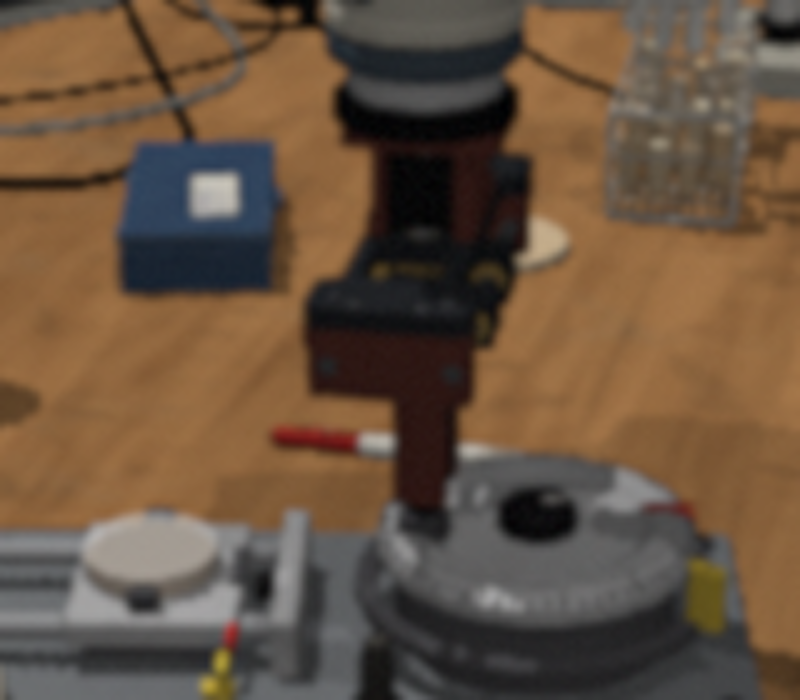

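{"op": "servo_tool", "data": {
  "moves": "-0.001 0.0023 0 0 0 3;-0.0022 0.0046 0 0 0 6;-0.0034 0.0069 0 0 0 9;-0.0034 0.0069 0 0 0 9;-0.0034 0.0069 0 0 0 9"
}}

```text
t: 8.02
ee_pos: [576.6, 73.8, 102.0]
orientation: [-1.562, -0.192, 0.193]
ft_force: [-2.3, -3.6, -0.6]
width: 17.3
```

```bash
cat > tn.py <<'E'
from h import *
import sys
o=st(); p=o["ee_pos"]; v=p[:2]-np.array([534.7,48.5]); a=np.arctan2(v[1],v[0]); F=o["ft_force"]
print("ang",np.degrees(a).round(2),"r",np.hypot(*v).round(2),"Ft",(-F[0]*np.sin(a)+F[1]*np.cos(a)).round(2),"Fr",(F[0]*np.cos(a)+F[1]*np.sin(a)).round(2))
E
python3 tn.py;python3 - <<'E'
from h import *
for a in (31,37,43,49,55): print(a,arc(a,1,n=2,r=49.3))
E
```

```text
t 8.03 pos [576.62  73.77 101.99] yaw 104.05 down [-0.001 -0.    -1.   ] F [-2.26 -3.56 -0.65] M [-0.76  0.25 -0.03] w 17.3 q6 -1.71
ang 31.09 r 48.95 Ft -1.88 Fr -3.78
31 -0.0004 0.0007 0 0 0 1.0;-0.0009 0.0015 0 0 0 2.0
37 -0.0005 0.0007 0 0 0 1.0;-0.0011 0.0014 0 0 0 2.0
43 -0.0006 0.0006 0 0 0 1.0;-0.0012 0.0012 0 0 0 2.0
49 -0.0007 0.0006 0 0 0 1.0;-0.0013 0.0011 0 0 0 2.0
55 -0.0007 0.0005 0 0 0 1.0;-0.0014 0.0010 0 0 0 2.0
```

{"op": "servo_tool", "data": {
  "moves": "-0.0007 0.0006 0 0 0 1;-0.0012 0.0013 0 0 0 2;-0.0012 0.0013 0 0 0 2"
}}

```text
t: 8.4
ee_pos: [575.6, 75.3, 102.1]
orientation: [-1.56, -0.221, 0.222]
ft_force: [-1.3, -4.4, -0.7]
width: 17.7
```

```bash
python3 tn.py
```

```text
t 8.4 pos [575.58  75.29 102.07] yaw 106.15 down [-0. -0. -1.] F [-1.28 -4.42 -0.75] M [-0.78  0.22  0.  ] w 17.7 q6 -1.74
ang 33.24 r 48.88 Ft -2.99 Fr -3.5
```

{"op": "servo_tool", "data": {
  "moves": "-0.0006 0.0007 0 0 0 1;-0.0011 0.0013 0 0 0 2;-0.0011 0.0013 0 0 0 2"
}}

```text
t: 8.78
ee_pos: [574.5, 76.7, 102.1]
orientation: [-1.556, -0.248, 0.249]
ft_force: [-2.2, -4.5, -2.3]
width: 17.4
```

```bash
python3 tn.py
```

```text
t 8.78 pos [574.55  76.69 102.11] yaw 108.15 down [-0. -0. -1.] F [-2.22 -4.53 -2.28] M [-0.83  0.24 -0.07] w 17.4 q6 -1.78
ang 35.27 r 48.81 Ft -2.41 Fr -4.43
```

{"op": "servo_tool", "data": {
  "moves": "-0.0008 0.0005 0 0 0 1;-0.0015 0.001 0 0 0 2;-0.0015 0.001 0 0 0 2"
}}

```text
t: 9.15
ee_pos: [573.4, 77.8, 102.3]
orientation: [-1.553, -0.276, 0.275]
ft_force: [-0.8, -3.3, -2.2]
width: 17.3
```

```bash
python3 tn.py
```

```text
t 9.15 pos [573.45  77.78 102.27] yaw 110.15 down [ 0.001  0.    -1.   ] F [-0.79 -3.33 -2.22] M [-0.59 -0.1   0.01] w 17.3 q6 -1.81
ang 37.08 r 48.57 Ft -2.18 Fr -2.63
```

{"op": "servo_tool", "data": {
  "moves": "-0.0008 0.0005 0 0 0 1;-0.0015 0.0011 0 0 0 2;-0.0015 0.0011 0 0 0 2"
}}

```text
t: 9.52
ee_pos: [572.2, 79.0, 102.4]
orientation: [-1.549, -0.304, 0.302]
ft_force: [1.6, -2.1, -2.3]
width: 17.5
```

```bash
python3 tn.py
```

```text
t 9.53 pos [572.19  79.01 102.4 ] yaw 112.16 down [ 0.001  0.    -1.   ] F [ 1.61 -2.12 -2.28] M [-0.23 -0.44 -0.03] w 17.5 q6 -1.84
ang 39.14 r 48.34 Ft -2.66 Fr -0.09
```

{"op": "servo_tool", "data": {
  "moves": "-0.0006 0.0006 0 0 0 1;-0.0012 0.0012 0 0 0 2;-0.0012 0.0012 0 0 0 2"
}}

```text
t: 9.9
ee_pos: [571.0, 80.2, 102.4]
orientation: [-1.545, -0.332, 0.33]
ft_force: [3.5, -0.2, -1.3]
width: 17.4
```

```bash
python3 tn.py
```

```text
t 9.9 pos [570.98  80.21 102.42] yaw 114.15 down [ 0.001  0.    -1.   ] F [ 3.5  -0.15 -1.28] M [-0.04 -0.7  -0.07] w 17.4 q6 -1.87
ang 41.15 r 48.18 Ft -2.42 Fr 2.54
```

{"op": "servo_tool", "data": {
  "moves": "-0.0006 0.0006 0 0 0 1;-0.0012 0.0012 0 0 0 2;-0.0012 0.0012 0 0 0 2"
}}

```text
t: 10.28
ee_pos: [569.7, 81.4, 102.4]
orientation: [-1.541, -0.359, 0.357]
ft_force: [4.3, 0.5, -0.6]
width: 17.4
```

```bash
python3 tn.py
```

```text
t 10.28 pos [569.75  81.41 102.43] yaw 116.15 down [ 0.001  0.    -1.   ] F [ 4.27  0.53 -0.58] M [ 0.21 -0.9   0.  ] w 17.4 q6 -1.91
ang 43.2 r 48.08 Ft -2.54 Fr 3.47
```

{"op": "servo_tool", "data": {
  "moves": "-0.0005 0.0007 0 0 0 1;-0.001 0.0014 0 0 0 2;-0.001 0.0014 0 0 0 2"
}}

```text
t: 10.65
ee_pos: [568.9, 82.3, 102.4]
orientation: [-1.537, -0.387, 0.385]
ft_force: [6.2, -1.4, 0.2]
width: 17.3
```

```bash
python3 tn.py
```

```text
t 10.65 pos [568.88  82.32 102.4 ] yaw 118.2 down [ 0.001 -0.    -1.   ] F [ 6.16 -1.44  0.2 ] M [-0.27 -1.15 -0.04] w 17.3 q6 -1.94
ang 44.7 r 48.09 Ft -5.36 Fr 3.36
```

{"op": "servo_tool", "data": {
  "moves": "-0.0006 0.0006 0 0 0 1;-0.0012 0.0012 0 0 0 2;-0.0012 0.0012 0 0 0 2"
}}

```text
t: 11.02
ee_pos: [568.2, 83.0, 102.5]
orientation: [-1.533, -0.415, 0.412]
ft_force: [7.7, -3.6, -2.3]
width: 17.4
```

```bash
python3 tn.py
```

```text
t 11.03 pos [568.17  83.02 102.47] yaw 120.21 down [ 0.002 -0.001 -1.   ] F [ 7.7  -3.58 -2.25] M [-0.85 -1.5  -0.05] w 17.4 q6 -1.97
ang 45.88 r 48.08 Ft -8.02 Fr 2.79
```

{"op": "servo_tool", "data": {
  "moves": "0 0 0 0 0 0;0 0 0 0 0 0;0 0 0 0 0 0"
}}

```text
t: 11.4
ee_pos: [568.2, 83.0, 102.4]
orientation: [-1.533, -0.415, 0.412]
ft_force: [7.7, -4.6, -1.8]
width: 17.4
```

```bash
python3 tn.py; python3 - <<'E'
from h import *
from workcell import ctrl
d=ctrl.get_image("side"); pickle.dump(d,open("side6.pkl","wb")); crop(d,200,230,360,285,5,"pics/s6.png")
d=ctrl.get_image("top"); pickle.dump(d,open("top6.pkl","wb")); crop(d,160,110,310,280,4,"pics/t6.png")
E
python3 tn.py
```

```text
t 11.4 pos [568.18  82.98 102.45] yaw 120.19 down [ 0.002 -0.001 -1.   ] F [ 7.7  -4.65 -1.76] M [-0.77 -1.46 -0.01] w 17.4 q6 -1.97
ang 45.84 r 48.06 Ft -8.76 Fr 2.03
t 11.5 pos [568.23  82.99 102.49] yaw 120.19 down [ 0.002 -0.001 -1.   ] F [ 7.32 -4.59 -1.51] M [-0.79 -1.45  0.02] w 17.4 q6 -1.97
ang 45.81 r 48.1 Ft -8.45 Fr 1.81
```

View pics/s6.png

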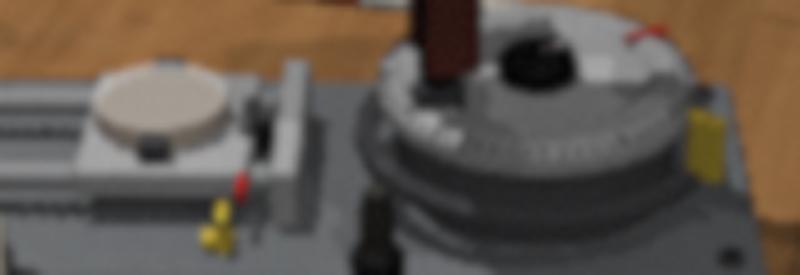

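View pics/t6.png

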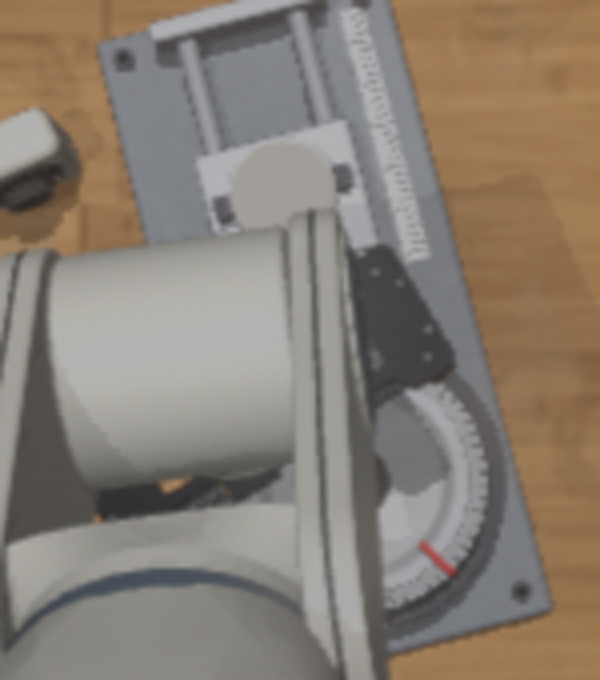

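```bash
python3 - <<'E'
from h import *
from scipy.optimize import least_squares
P=np.array([(557.1,4.6),(570.6,14.8),(583.8,45.8),(580.1,67),(572.2,79.0),(568.9,82.32)])
s=least_squares(lambda x:np.hypot(*(P-x[:2]).T)-50,[535,48]); print(s.x,s.fun.round(2))
s3=least_squares(lambda x:np.hypot(*(P-x[:2]).T)-x[2],[535,48,50]); print(s3.x,s3.fun.round(2))
d=pickle.load(open("top6.pkl","rb"))
L=at_z(d,160+450.5/4-.5,110+571.5/4-.5,65); Li=at_z(d,160+422.5/4-.5,110+543.5/4-.5,66); print(L,Li)
for c in [(534.7,48.5),s.x,s3.x[:2]]:
    c=np.array(c)
    A=lambda p:np.degrees(np.arctan2(*(np.array(p)[:2]-c)[::-1]))
    print(c.round(1),"line end",A(L).round(1),np.hypot(*(L[:2]-c)).round(1),"h expected",(A(L)+180).round(1),"tcp",A((568.2,83)).round(1),"ptr",A((464.7,67)).round(1),"line0",A((502,110.5)).round(1),"dir line",A(c+(L-Li)[:2]).round(1),"tcp0",A((557.1,4.6)).round(1))
E
```

```text
[533.33051713  48.04335456] [-0.48 -0.06  0.52  0.47 -0.31 -0.6 ]
[536.06556297  47.69019807  47.83803695] [ 0.11 -0.15 -0.07  0.24 -0.03 -0.12]
[ 4.87036200e+02 -3.45925214e-01  6.50000000e+01] [501.91828551  14.24483942  66.        ]
[534.7  48.5] line end -134.3 68.2 h expected 45.7 tcp 45.8 ptr 165.2 line0 117.8 dir line -135.6 tcp0 -63.0
[533.3  48. ] line end -133.7 67.0 h expected 46.3 tcp 45.1 ptr 164.6 line0 116.6 dir line -135.6 tcp0 -61.3
[536.1  47.7] line end -135.6 68.6 h expected 44.4 tcp 47.7 ptr 164.9 line0 118.5 dir line -135.6 tcp0 -64.0
```

```bash
python3 - <<'E'
from h import *
print(arc(47,-4,n=8,c=(535.7,47.9),p0=(568.2,83)))
print(arc(15,-4,n=4,c=(535.7,47.9),r=48.2))
E
```

```text
0.0025 -0.0025 0 0 0 -4.0;0.0047 -0.0050 0 0 0 -8.0;0.0067 -0.0077 0 0 0 -12.0;0.0085 -0.0105 0 0 0 -16.0;0.0101 -0.0134 0 0 0 -20.0;0.0115 -0.0164 0 0 0 -24.0;0.0127 -0.0195 0 0 0 -28.0;0.0137 -0.0227 0 0 0 -32.0
0.0008 -0.0033 0 0 0 -4.0;0.0013 -0.0066 0 0 0 -8.0;0.0016 -0.0100 0 0 0 -12.0;0.0016 -0.0133 0 0 0 -16.0
```

{"op": "servo_tool", "data": {
  "moves": "0.0025 -0.0025 0 0 0 -4;0.0047 -0.005 0 0 0 -8;0.0067 -0.0077 0 0 0 -12;0.0085 -0.0105 0 0 0 -16;0.0101 -0.0134 0 0 0 -20;0.0115 -0.0164 0 0 0 -24;0.0127 -0.0195 0 0 0 -28;0.0137 -0.0227 0 0 0 -32"
}}

```text
t: 12.5
ee_pos: [581.3, 61.8, 102.5]
orientation: [-1.569, 0.026, -0.028]
ft_force: [3.3, 3.6, 1.0]
width: 17.2
```

{"op": "servo_tool", "data": {
  "moves": "0 0 0 0 0 0;0 0 0 0 0 0"
}}

```text
t: 12.75
ee_pos: [581.3, 61.7, 102.4]
orientation: [-1.57, 0.024, -0.026]
ft_force: [5.0, 2.6, 0.1]
width: 17.7
```

```bash
python3 tn.py
```

```text
t 12.75 pos [581.31  61.66 102.45] yaw 88.15 down [ 0.001  0.001 -1.   ] F [5.04 2.59 0.13] M [ 0.64 -1.07 -0.02] w 17.7 q6 -1.45
ang 15.76 r 48.43 Ft 1.12 Fr 5.56
```

{"op": "servo_tool", "data": {
  "moves": "0.0013 -0.0032 0 0 0 -4;0.0018 -0.0066 0 0 0 -8;0.0022 -0.01 0 0 0 -12;0.0023 -0.0133 0 0 0 -16;0.0023 -0.0133 0 0 0 -16;0.0023 -0.0133 0 0 0 -16"
}}

```text
t: 13.5
ee_pos: [583.4, 48.1, 102.4]
orientation: [-1.557, 0.243, -0.244]
ft_force: [5.5, 1.4, 1.1]
width: 17.4
```

```bash
python3 tn.py; python3 - <<'E'
from h import *
from workcell import ctrl
d=ctrl.get_image("side"); pickle.dump(d,open("side7.pkl","wb")); crop(d,200,230,360,285,5,"pics/s7.png")
d=ctrl.get_image("top"); pickle.dump(d,open("top7.pkl","wb")); crop(d,160,110,310,280,4,"pics/t7.png")
E
python3 tn.py
```

```text
t 13.5 pos [583.44  48.06 102.4 ] yaw 72.22 down [ 0.001  0.    -1.   ] F [5.52 1.44 1.13] M [ 0.33 -1.   -0.02] w 17.4 q6 -1.2
ang -0.52 r 48.74 Ft 1.49 Fr 5.5
t 13.6 pos [583.45  48.08 102.42] yaw 72.22 down [ 0.001  0.    -1.   ] F [4.4  1.79 1.15] M [ 0.39 -1.   -0.03] w 17.4 q6 -1.2
ang -0.49 r 48.75 Ft 1.83 Fr 4.39
```

View pics/s7.png

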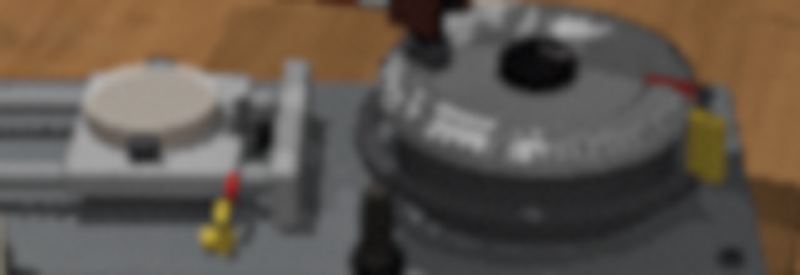

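View pics/t7.png

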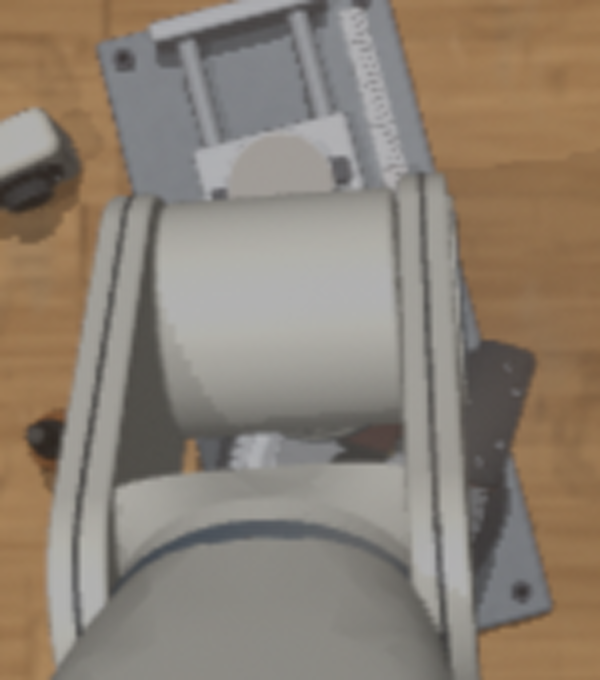

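{"op": "servo_tool", "data": {
  "moves": "0.0003 -0.0026 0 0 0 -3;0.0001 -0.0051 0 0 0 -6;-0.0003 -0.0077 0 0 0 -9;-0.0008 -0.0102 0 0 0 -12;-0.0008 -0.0102 0 0 0 -12;-0.0008 -0.0102 0 0 0 -12"
}}

```text
t: 14.35
ee_pos: [582.4, 37.7, 102.3]
orientation: [-1.532, 0.407, -0.408]
ft_force: [3.7, 1.5, 1.8]
width: 17.6
```

```bash
python3 tn.py; python3 - <<'E'
from h import *
from workcell import ctrl
d=ctrl.get_image("side"); pickle.dump(d,open("side8.pkl","wb")); crop(d,230,235,350,285,6,"pics/s8.png")
s=d
def c(p): u,v=proj(s,p); return round((u+.5-230)*6-.5,1),round((v+.5-235)*6-.5,1)
cc=np.array([534.7,48.5])
for a in (165.2-8,165.2-3,165.2,165.2+3):
    print(a,[c((*(cc+r*np.array([np.cos(np.radians(a)),np.sin(np.radians(a))])),65)) for r in (45,70,73)])
E
```

```text
t 14.35 pos [582.43  37.65 102.31] yaw 60.23 down [ 0.  0. -1.] F [3.73 1.49 1.77] M [ 0.22 -1.   -0.04] w 17.6 q6 -1.01
ang -12.8 r 48.95 Ft 2.28 Fr 3.31
157.2 [(np.float64(571.5), np.float64(93.8)), (np.float64(631.3), np.float64(115.7)), (np.float64(638.6), np.float64(118.4))]
162.2 [(np.float64(577.2), np.float64(89.4)), (np.float64(640.1), np.float64(108.6)), (np.float64(647.8), np.float64(110.9))]
165.2 [(np.float64(580.3), np.float64(86.6)), (np.float64(644.8), np.float64(104.1)), (np.float64(652.6), np.float64(106.3))]
168.2 [(np.float64(583.0), np.float64(83.7)), (np.float64(648.9), np.float64(99.6)), (np.float64(656.9), np.float64(101.5))]
```

View pics/s8.png

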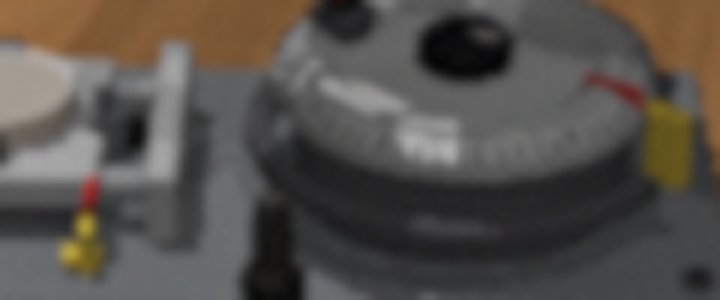

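```bash
python3 - <<'E'
from h import *
d=pickle.load(open("side8.pkl","rb")); crop(d,318,240,352,270,20,"pics/s8z.png")
E
```

```text
(no output)
```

View pics/s8z.png

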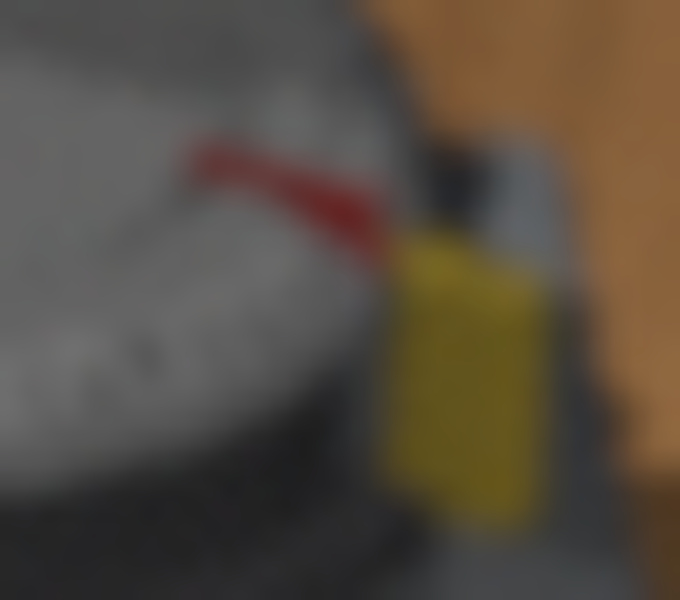

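{"op": "servo_tool", "data": {
  "moves": "-0.0001 -0.0006 0 0 0 -1;-0.0003 -0.0013 0 0 0 -1.5;-0.0003 -0.0013 0 0 0 -1.5;-0.0003 -0.0013 0 0 0 -1.5"
}}

```text
t: 14.9
ee_pos: [582.1, 36.2, 102.3]
orientation: [-1.528, 0.429, -0.429]
ft_force: [4.8, 1.7, 1.6]
width: 17.4
```

```bash
python3 tn.py
```

```text
t 14.9 pos [582.15  36.24 102.26] yaw 58.64 down [ 0.  0. -1.] F [4.8  1.66 1.63] M [ 0.31 -1.02  0.03] w 17.4 q6 -0.98
ang -14.48 r 49.0 Ft 2.8 Fr 4.23
```

{"op": "servo_tool", "data": {
  "moves": "0 0 0 0 0 0;0 0 0 0 0 0;0 0 0 0 0 0;0 0 0 0 0 0;0 0 0 0 0 0;0 0 0 0 0 0",
  "hand": 0
}}

```text
t: 15.65
ee_pos: [581.9, 36.2, 102.2]
orientation: [-1.528, 0.429, -0.429]
ft_force: [0.2, 0.3, -0.5]
width: 73.6
```

{"op": "servo_tool", "data": {
  "moves": "0 0 0.02 0 0 0;0 0 0.05 0 0 0;0 0 0.1 0 0 0;0 0 0.14 0 0 0;-0.02 -0.05 0.14 0 0 0;-0.04 -0.1 0.14 0 0 0;-0.06 -0.15 0.14 0 0 0;-0.08 -0.2 0.14 0 0 0"
}}

```text
t: 16.65
ee_pos: [501.2, -165.2, 242.4]
orientation: [-1.528, 0.428, -0.429]
ft_force: [-0.5, 0.3, 0.0]
width: 87.6
```

{"op": "servo_tool", "data": {
  "moves": "-0.02 -0.05 0 0 0 0;-0.04 -0.1 0 0 0 0;-0.06 -0.15 0 0 0 0;-0.06 -0.15 0 0 0 0;-0.06 -0.15 0 0 0 0"
}}

```text
t: 17.27
ee_pos: [441.9, -313.4, 242.1]
orientation: [-1.527, 0.43, -0.429]
ft_force: [0.7, -0.6, 0.1]
width: 87.8
```

```bash
python3 - <<'E'
from h import *
from workcell import ctrl
st()
d=ctrl.get_image("top"); pickle.dump(d,open("top9.pkl","wb")); crop(d,180,150,310,280,6,"pics/t9.png");crop(d,190,220,260,280,11,"pics/t9z.png")
d=ctrl.get_image("side"); pickle.dump(d,open("side9.pkl","wb")); crop(d,230,235,350,285,6,"pics/s9.png")
E
```

```text
t 17.27 pos [ 441.88 -313.42  242.05] yaw 58.59 down [-0.     0.001 -1.   ] F [ 0.69 -0.65  0.05] M [ 0.05 -0.15 -0.03] w 87.8 q6 -1.66
```

View pics/t9.png

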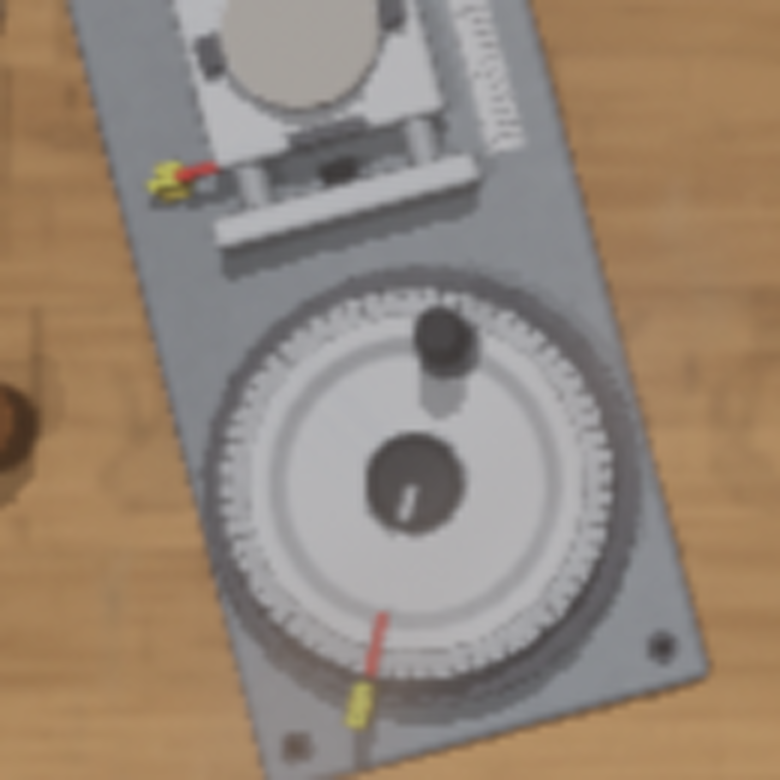

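View pics/t9z.png

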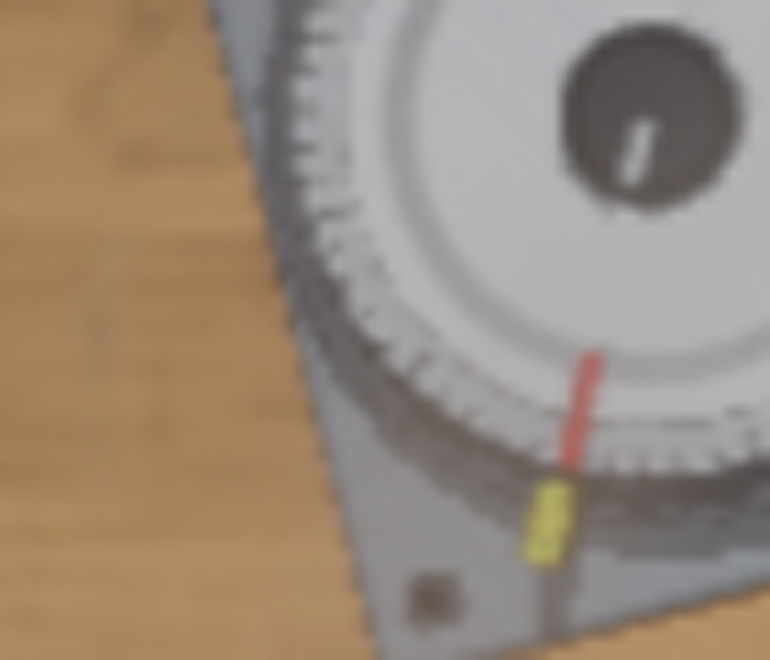

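View pics/s9.png

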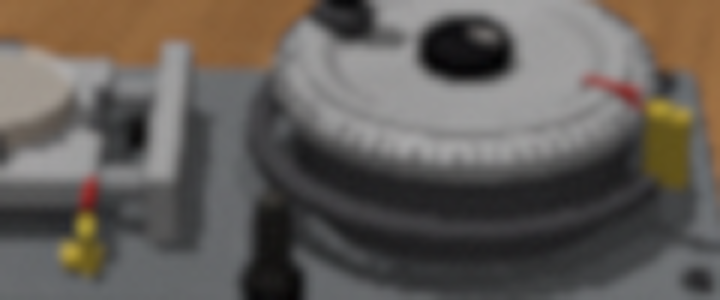

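```bash
python3 - <<'E'
from h import *
d=pickle.load(open("top9.pkl","rb")); c=np.array([534.7,48.5])
im=cv2.resize(d["pixels"],None,fx=6,fy=6,interpolation=cv2.INTER_CUBIC); hsv=cv2.cvtColor(im,cv2.COLOR_RGB2HSV)
H,S=hsv[...,0].astype(int),hsv[...,1]
for n,m,box,z in [("red",((H<6)|(H>172))&(S>90),(235,250,250,266),65),("yel",(H>22)&(H<38)&(S>80),(232,258,248,276),65),("tongue",((H<6)|(H>172))&(S>90),(200,170,222,190),40),("flag",(H>22)&(H<38)&(S>80),(200,170,222,190),40)]:
    x0,y0,x1,y1=[6*b for b in box]; v,u=np.nonzero(m[y0:y1,x0:x1]); u=(u+x0+.5)/6-.5; v=(v+y0+.5)/6-.5
    p=np.array([at_z(d,a,b,z)[:2] for a,b in zip(u,v)])
    q=p-c; 
    if z==65:
        a=np.degrees(np.arctan2(q[:,1],q[:,0])); r=np.hypot(*q.T); print(n,len(u),"ang",a.mean().round(2),a.std().round(2),"r",r.min().round(1),r.max().round(1),"end ang",a[r>r.max()-4].mean().round(2),"start",a[r<r.min()+4].mean().round(2))
    else:
        ax=np.array([786.6-428,198.7-107.3]); ax/=np.hypot(*ax); X=q@ax; Y=q@np.array([-ax[1],ax[0]]); print(n,len(u),"X",np.percentile(X,[1,50,99]).round(1),"Y",np.percentile(Y,[1,50,99]).round(1))
E
```

```text
red 389 ang 165.81 0.69 r 47.8 69.3 end ang 166.12 start 165.68
yel 948 ang 165.46 1.54 r 71.9 88.2 end ang 165.66 start 165.27
tongue 396 X [130.  132.2 134.5] Y [43.2 49.8 56.2]
flag 925 X [124.2 130.3 137.8] Y [55.  61.5 68. ]
```

```bash
python3 - <<'E'
from h import *
d=pickle.load(open("top9.pkl","rb")); crop(d,196,165,226,190,24,"pics/t9f.png")
E
```

```text
(no output)
```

View pics/t9f.png

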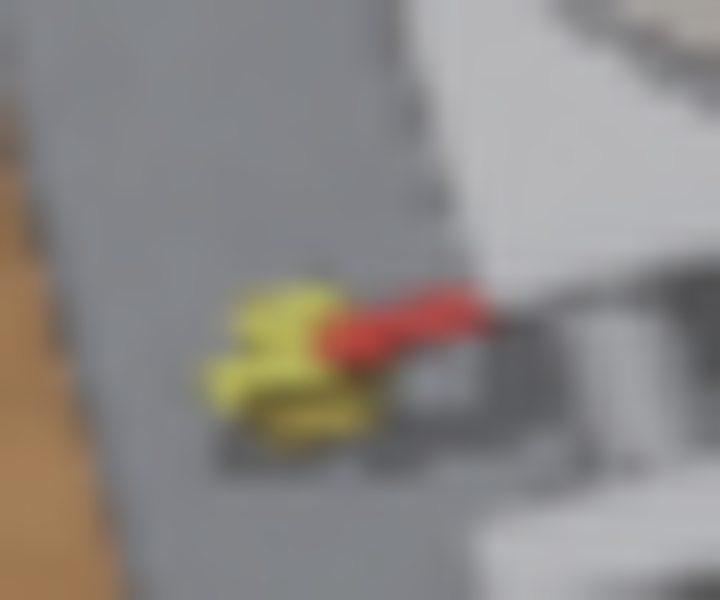

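```bash
python3 - <<'E'
from h import *
from workcell import ctrl
st(); print(ctrl.close_job())
E
```

```text
t 17.38 pos [ 442.36 -312.65  242.13] yaw 58.71 down [-0.  0. -1.] F [0.31 0.19 0.13] M [ 0.04 -0.15  0.03] w 88.0 q6 -1.66
the job is handed in; nothing more can be done
None
```

The wheel was wound back to its stop, pressed home, brought clockwise to the pointer and let go. I handed the job in at 17.4 s, and `close_job` gives no verdict.

- **Rear stop:** I gripped the handle and wound the wheel anticlockwise until the carriage met the stop. I held it there for about half a second. The tangential force read from the wrist was 8.0 to 8.8 N, the highest reading I saw.
- **One lapse near the stop:** the last two 2° steps went out together, so I did not read the first one's force (5.4 N) before the second.
- **Dial line:** I turned clockwise only, opened the gripper and moved the arm away. The last top view puts the line about 0.7° (0.9 mm along the rim) from the pointer, on the anticlockwise side; a rougher reading by eye gave about 1.1° (1.4 mm). Both are within the 4.5 mm allowed.
- **Carriage tongue:** it looks level with the yellow flag in both the side and top views. In the enlarged top view the rear edges are too coarse to read closer than about 1 mm.
- **Surroundings:** the arm came near neither the dropper, the timer nor the marker. I did not measure their positions again at the end. The pointer's angle came out the same as at the start, within about 0.5°.

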